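# Put the red router bits away in their storage blocks

### The job

The routing is done: put the three red router bits away, each one standing shank up, flat on the green floor of the recess of the storage block of its own size (large in large, medium in medium, small in small). Set them down, do not drop them, as the cutting edges chip, and leave the blue bits, the hex key and the offcut standing and lying where they are.

Things in the scene. Friction and masses are not known exactly. Their poses are not given: they have to be found in the camera images.
- red_large: The large red router bit (about 260 g, may vary by a third): stands on the bench shank up: flat round red cutter head 52 mm across, 14 mm high; steel collar 16 mm across to height 18 mm; bare steel shank 12 mm across, on the centre line, from 18 to 70 mm (the top), which is what to grip, from above. Origin: centre of the flat underside; z up along the shank; yaw does not matter.
- red_medium: The medium red router bit (about 160 g, may vary by a third): stands on the bench shank up: flat round red cutter head 38 mm across, 14 mm high; steel collar 16 mm across to height 18 mm; bare steel shank 12 mm across, on the centre line, from 18 to 70 mm (the top), which is what to grip, from above. Origin: centre of the flat underside; z up along the shank; yaw does not matter.
- red_small: The small red router bit (about 90 g, may vary by a third): stands on the bench shank up: flat round red cutter head 24 mm across, 14 mm high; steel collar 16 mm across to height 18 mm; bare steel shank 12 mm across, on the centre line, from 18 to 70 mm (the top), which is what to grip, from above. Origin: centre of the flat underside; z up along the shank; yaw does not matter.
- block_large: The large storage block: dark wooden square, 96 x 96 mm, 18 mm high, fixed to the bench. In its top, centred, one round recess 72 mm across and 12 mm deep, its flat floor green, 6 mm above the bench. For the large red bit (52 mm head: 10 mm of play all round). Origin: centre of the underside, on the bench; x, y along the sides, z up.
- block_medium: The medium storage block: dark wooden square, 82 x 82 mm, 18 mm high, fixed to the bench. In its top, centred, one round recess 58 mm across and 12 mm deep, its flat floor green, 6 mm above the bench. For the medium red bit (38 mm head: 10 mm of play all round). Origin: centre of the underside, on the bench; x, y along the sides, z up.
- block_small: The small storage block: dark wooden square, 68 x 68 mm, 18 mm high, fixed to the bench. In its top, centred, one round recess 44 mm across and 12 mm deep, its flat floor green, 6 mm above the bench. For the small red bit (24 mm head: 10 mm of play all round). Origin: centre of the underside, on the bench; x, y along the sides, z up.
- blue_medium: A medium blue router bit, to be left where it is: stands on the bench shank up: flat round blue cutter head 38 mm across, 14 mm high; steel collar 16 mm across to height 18 mm; bare steel shank 12 mm across, on the centre line, from 18 to 70 mm (the top). Origin: centre of the flat underside; z up along the shank; yaw does not matter.
- blue_small: A small blue router bit, to be left where it is: stands on the bench shank up: flat round blue cutter head 24 mm across, 14 mm high; steel collar 16 mm across to height 18 mm; bare steel shank 12 mm across, on the centre line, from 18 to 70 mm (the top). Origin: centre of the flat underside; z up along the shank; yaw does not matter.
- hex_key: A steel L-shaped hex key lying flat on the bench, 8 mm thick, long leg 100 mm along its y axis through the origin, short leg 30 mm along +x at its -y end. To be left alone. Origin: middle of the long leg, on the bench.
- offcut: A pale wooden offcut lying flat, 45 x 100 x 19 mm (x, y, z). To be left alone. Origin: centre of its underside, on the bench.
There are look-alikes about, which are no part of the job. What is shaped like the block_large but orange or purple is not meant.

How it is judged:
By the outcome, as a careful person would: the job done as asked, in the order asked, and still so for the second after the job is handed in, with the robot touching nothing.
It also fails if it takes over 80 s, if anything falls off the work surface, if the arm or the gripper's body presses on something with over 40 N, if the wrist force passes 120 N, or if a joint passes its speed limit or range.

### The arm

A 6-joint arm with a two-finger parallel gripper is mounted at the origin on the work surface. World frame = base frame: x ahead of the robot, y to its left, z up, the work surface at z = 0. Lengths are in m, angles in rad, forces in N, time in s.
With the tool pointing down it reaches from about 0.375 to 0.9 m from the base axis. Payload 3.1 kg.
Tool frame: the origin (TCP) lies midway between the tips of the shut fingers; the grasp point (between the pads) lies 19 mm behind it (pinch_z is the distance from the TCP to the grasp point, in m); y points along the fingers, z is the direction in which the jaws open and shut, and the axes are right-handed (so a half turn about y gives the same grasp; the last joint's range is limited). The gripper opens to 87 mm and grips with 3 to 60 N. Pads are 19 mm wide; open, the fingers measure 117 mm over their backs; the gripper's body (75 mm by 190 mm) begins 51 mm behind the grasp point.
Start: joints at [-1.45, 0.527, 1.433, -0, 1.181, -0.178], TCP at [0.184, -0.597, 0.223] pointing down, gripper open.
Joint ranges: [-3.08, 3.08], [-0.75, 2.2], [0.22, 2.44], [-1.43, 4.57], [0, 2.65], [-2.85, 2.85]. Speed limits (rad/s): [2.79, 2.79, 3.14, 3.14, 3.14, 3.14].

### API

Orientations are given as a unit quaternion [x, y, z, w].
In Python, from rig import * gives the robot as it stands.
- The arm moves only by the tool drive_tool, never from a script. Its argument "plan" is a list of rows, each a list of 7 numbers: the shift along the tool's x, y, z in mm, then the turn, a rotation vector about the tool's x, y, z in degrees, then the finger opening in mm, from 0 to 87. A call has 1 to 10 rows; each row is the pose to reach, as a shift and turn from the pose commanded when the call began, along the tool's axes at that moment; what a row does not reach only later rows make up. A row lasts 1/10 s, in which the tool goes at most 50 mm and 8.59 degrees, less where a joint would pass 70% of its speed; a pose out of reach is approached as far as the arm can. A call with a gripper value outside its range is refused whole. The fingers move at their own pace and stop on an object; "newtons" is the grip in N (left out, the last holds). Time passes only in rows, so rows that repeat a pose let the fingers close. It gives the time, the measured TCP pose, the force and the opening at its end, in the units of the state.
- get_obs(): the state, without advancing time (a new reading comes with each control period).
- camera(name): name is "scene" or "top"; returns the picture (400x640x3 uint8, blue, green, red); there is no depth.
- get_calibration(name): a dict with "fx", "fy", "cx", "cy" (pixels), "origin" and "rotation" of the camera in the world. Camera axes: x right, y down, z forward; pixel columns grow to the right and rows downward; lengths in m; the calibration is good to about 2 mm. A picture is of the moment at which its call begins. get_calibration takes no time and is no camera call.
- hand_in(): hands the job in, once; it reports no verdict.
Trained networks look in the newest picture that a camera, given by its name, has taken for a name from the list of things; names that differ only in an ending like _2 or _b are one class to them, and where a whole thing is asked for, a point or a joint stands for the part that bears it (a point fixed in the world has none). Each returns a list of dicts, best first, with "conf" (0 to 1); they miss things now and then, are a little off and sometimes report something else, mostly with a low value. They report only what shows in the picture. A call takes as long as a camera call. They do not tell look-alikes from the thing itself.
- spot_in(camera, target): "location" ([column, row] in pixels, amid what is visible of it).
- mark_of(camera, target): "location" ([column, row] in pixels: a listed point, or the origin of a listed thing).
The state is a dict: "time": time; "q": joint angles; "joint_velocities": joint speeds; "joint_torque": joint torques, N m; "position": TCP position; "tool_rot": TCP orientation; "ft_force": force on the tool from outside, world axes, zero at the start; "moment": the same for the moment, N m; "grip_width": finger opening in m.
Only numpy, scipy, OpenCV 4.12 (cv2) and the standard library are available. Lean on these libraries where they do the work, as an engineer would, in place of code of your own. Each camera call takes 0.05 s, during which the arm holds its last target. There are 200 camera calls.

## Working session

There is one attempt and no reset: what is moved stays moved. The work goes in short steps, Python scripts to look and compute and a tool call to move; the robot and the scene stay as the last step left them, time stands still between calls to the robot, and variables do not carry over. Pictures are saved under pics/ and viewed, about 12 in all and at most 16, crops included, and the job is handed in when it is done.

Besides the shell and the picture viewer there is one more tool, called after "Call:" as name([rows], argument=value, ...), one row to a line, values as JSON. drive_tool: Moves the arm, as the interface text tells. Its arguments: {"type":"object","properties":{"plan":{"type":"array","items":{"type":"array","items":{"type":"number"}}},"newtons":{"type":"number"}},"required":["plan"]}

```bash
mkdir -p pics; ls
python3 - <<'E'
from rig import *
import cv2,json
for n in("scene","top"):
    im=camera(n); cv2.imwrite(f"pics/{n}0.png",im); print(n,get_calibration(n))
    for t in("red_large","red_medium","red_small","block_large","block_medium","block_small"):
        print(t,[(round(d["conf"],2),[round(float(v)) for v in d["location"]]) for d in mark_of(n,t)][:4])
o=get_obs();print(o)
E
```

```text
pics
scene {'fx': 497.7855356340174, 'fy': 497.7855356340174, 'cx': 325.64779302646, 'cy': 200.66244492741814, 'origin': array([ 1.29231497, -0.41672116,  0.85035184]), 'rotation': array([ 0.80279352,  0.43736697, -0.19796132, -0.35361562])}
red_large [(0.58, [178, 251])]
red_medium [(0.55, [291, 246])]
red_small [(0.55, [261, 214]), (0.17, [287, 314])]
block_large [(0.98, [345, 134]), (0.9, [382, 167])]
block_medium [(0.7, [320, 197])]
block_small [(0.72, [372, 218]), (0.37, [291, 312])]
top {'fx': 491.65769456109047, 'fy': 491.65769456109047, 'cx': 327.4216945871213, 'cy': 195.3919057256949, 'origin': array([0.41698016, 0.05387443, 1.37684404]), 'rotation': array([-0.70345251,  0.70918685, -0.02823605,  0.03756728])}
red_large [(0.83, [457, 227]), (0.23, [454, 180])]
red_medium [(0.45, [382, 179]), (0.23, [295, 126])]
red_small [(0.58, [380, 228])]
block_large [(0.93, [252, 228]), (0.84, [247, 288]), (0.63, [196, 230]), (0.51, [458, 226])]
block_medium [(0.9, [321, 223])]
block_small [(0.6, [306, 169]), (0.59, [458, 226])]
{'time': 0.7, 'q': array([-1.45050961e+00,  5.27426709e-01,  1.43269035e+00,  1.69541595e-06,
        1.18141618e+00, -1.78513802e-01]), 'joint_velocities': array([-0.00027622,  0.0001983 ,  0.00041928, -0.00258196,  0.00162978,
        0.00047907]), 'joint_torque': array([-2.53626949e-04, -4.39864719e+01, -1.76948225e+01,  6.36385102e-02,
        5.02564455e-02,  5.62062056e-06]), 'position': array([ 0.18400194, -0.59728155,  0.22259655]), 'tool_rot': array([ 0.10524921, -0.699209  ,  0.69925103, -0.1052491 ]), 'ft_force': array([-0.23159668,  0.31187918,  0.0093878 ]), 'moment': array([-0.01035629,  0.00066414, -0.00752722]), 'grip_width': 0.0867465701257201}
```

View pics/scene0.png

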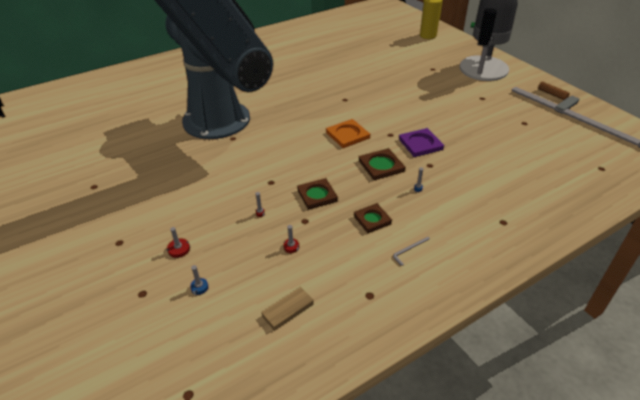

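View pics/top0.png

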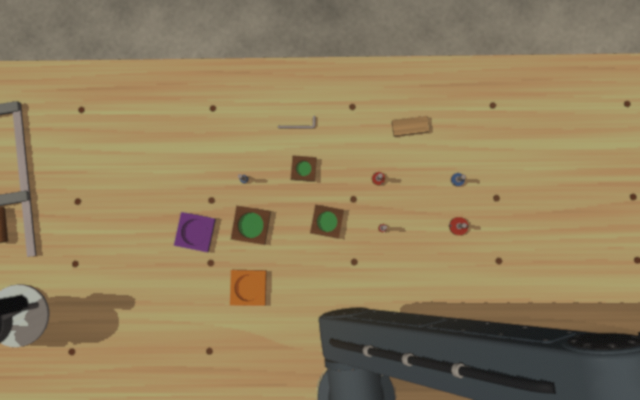

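The scene view shows the reds at (178,247) large, (291,245) medium and (260,212) small. The green-floored brown blocks are at (382,164) large, (318,194) medium and (372,218) small. The orange (348,132) and purple (421,142) blocks are look-alikes and not meant. Next I measure in both cameras.

```bash
cat > h.py <<'E'
from rig import *
import numpy as np, cv2
from scipy.spatial.transform import Rotation as R
def proj(n,P):
    c=get_calibration(n); p=(np.atleast_2d(P)-c["origin"])@R.from_quat(c["rotation"]).as_matrix()
    return np.c_[c["fx"]*p[:,0]/p[:,2]+c["cx"],c["fy"]*p[:,1]/p[:,2]+c["cy"]]
def ray(n,uv,z):
    c=get_calibration(n); d=R.from_quat(c["rotation"]).as_matrix()@[(uv[0]-c["cx"])/c["fx"],(uv[1]-c["cy"])/c["fy"],1]
    return (c["origin"]+d*(z-c["origin"][2])/d[2])[:2]
def ortho(n,im,z,x0,x1,y0,y1,s):
    """plan view: rows up = +x, columns right = -y, s px per m"""
    w,h=int((y1-y0)*s),int((x1-x0)*s)
    Q=np.float32([[0,0],[w,0],[w,h],[0,h]])
    S=proj(n,[[x1,y1,z],[x1,y0,z],[x0,y0,z],[x0,y1,z]]).astype(np.float32)
    return cv2.warpPerspective(im,cv2.getPerspectiveTransform(S,Q),(w,h),flags=cv2.INTER_CUBIC)
E
python3 - <<'E'
from h import *
for n in("top","scene"):
    im=cv2.imread(f"pics/{n}0.png"); X0,X1,Y0,Y1,s=.3,.65,-.4,.35,2000
    for col,z in(("red",.010),("green",.006),("blue",.01),("brown",.018)):
        o=ortho(n,im,z,X0,X1,Y0,Y1,s); hsv=cv2.cvtColor(o,cv2.COLOR_BGR2HSV); H,S,V=cv2.split(hsv)
        m={"red":((H<6)|(H>168))&(S>110),"green":(H>40)&(H<85)&(S>100),"blue":(H>95)&(H<125)&(S>90),"brown":((V<105)&(S>80)&((H<20)|(H>170)))|((H>40)&(H<85)&(S>100))}[col].astype(np.uint8)
        for c in cv2.findContours(m,cv2.RETR_EXTERNAL,2)[0]:
            a=cv2.contourArea(c)
            if a<300: continue
            (u,v),wh,an=cv2.minAreaRect(c); M=cv2.moments(c)
            f=lambda u,v:(round(X1-v/s,4),round(Y1-u/s,4))
            print(n,col,"rect",f(u,v),"cen",f(M['m10']/a,M['m01']/a),"mm",[round(k/s*1000) for k in wh],round(an),"eqd",round(2*(a/np.pi)**.5/s*1000))
    if n=="top": cv2.imwrite("pics/ortho_top.png",cv2.resize(ortho(n,im,.014,X0,X1,Y0,Y1,1060),None,fx=1,fy=1))
    else: cv2.imwrite("pics/scene_crop.png",cv2.resize(im[120:300,140:440],None,fx=2.6,fy=2.6,interpolation=cv2.INTER_CUBIC))
E
```

```text
top red rect (0.4573, -0.2903) cen (0.4571, -0.2879) mm [44, 46] 90 eqd 39
top red rect (0.5906, -0.0675) cen (0.5893, -0.0665) mm [31, 25] 64 eqd 21
top green rect (0.4643, 0.2866) cen (0.4646, 0.2866) mm [69, 69] 63 eqd 69
top green rect (0.4727, 0.0733) cen (0.473, 0.0734) mm [55, 55] 63 eqd 55
top green rect (0.6228, 0.1383) cen (0.6229, 0.1384) mm [41, 40] 66 eqd 41
top blue rect (0.5859, -0.2885) cen (0.5848, -0.2861) mm [29, 23] 72 eqd 15
top brown rect (0.3613, -0.3935) cen (0.3614, -0.3938) mm [12, 12] 90 eqd 12
top brown rect (0.3613, 0.0005) cen (0.3613, 0.0006) mm [12, 12] 27 eqd 12
top brown rect (0.4648, 0.2827) cen (0.4646, 0.283) mm [98, 90] 10 eqd 104
top brown rect (0.4734, 0.0729) cen (0.4735, 0.0731) mm [79, 77] 11 eqd 86
top brown rect (0.5335, -0.3938) cen (0.5336, -0.394) mm [12, 12] 90 eqd 12
top brown rect (0.534, 0.0007) cen (0.5338, 0.0007) mm [12, 12] 90 eqd 12
top brown rect (0.6195, 0.1371) cen (0.619, 0.1365) mm [67, 65] 4 eqd 71
scene red rect (0.4575, -0.0816) cen (0.4581, -0.0832) mm [19, 19] 13 eqd 16
scene red rect (0.4569, -0.2912) cen (0.4597, -0
[... 571 characters left out ...]
ne brown rect (0.3773, -0.0093) cen (0.3773, -0.009) mm [14, 14] 90 eqd 13
scene brown rect (0.4633, -0.0856) cen (0.4664, -0.0888) mm [23, 33] 42 eqd 23
scene brown rect (0.4676, -0.3001) cen (0.4757, -0.3015) mm [60, 47] 65 eqd 33
scene brown rect (0.4707, 0.2732) cen (0.4717, 0.2761) mm [116, 111] 9 eqd 122
scene brown rect (0.4789, 0.0628) cen (0.4799, 0.0664) mm [98, 97] 11 eqd 104
scene brown rect (0.5484, -0.0089) cen (0.5484, -0.0089) mm [15, 14] 63 eqd 14
scene brown rect (0.549, -0.3962) cen (0.5486, -0.3968) mm [15, 6] 90 eqd 10
scene brown rect (0.5992, -0.0819) cen (0.6044, -0.0846) mm [45, 38] 80 eqd 28
scene brown rect (0.6196, 0.1276) cen (0.6197, 0.1303) mm [89, 66] 4 eqd 79
```

View pics/scene_crop.png

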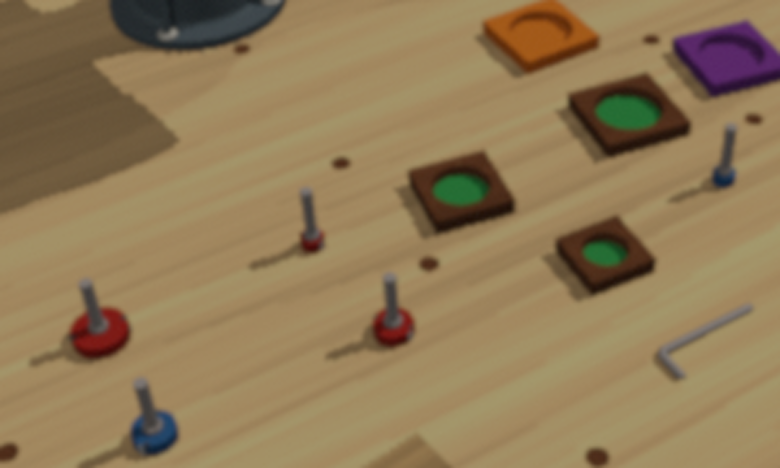

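View pics/ortho_top.png

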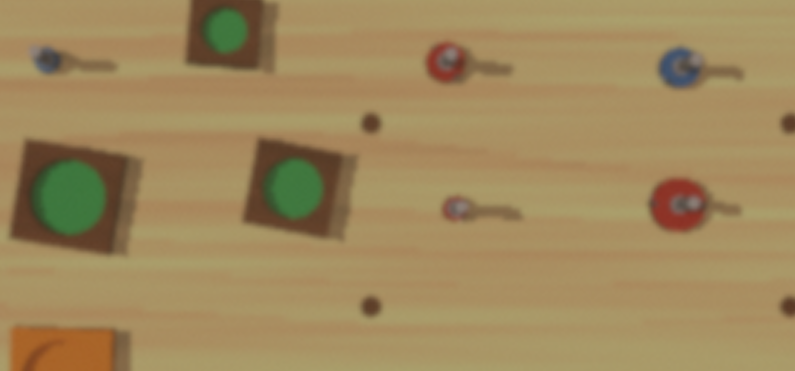

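The crop confirms it: red bits at full-frame px (178,247) large, (291,245) medium and (260,212) small. Brown blocks with green floors are at (382,164), (317,193) and (372,218), with orange and purple separate. Now I check the estimates by reprojection and get the tool axes.

```bash
cat >> h.py <<'E'
def go(x,y,z):
    o=get_obs(); M=R.from_quat(o["tool_rot"]).as_matrix()
    print("shift mm",np.round(1000*M.T@(np.array([x,y,z])-o["position"]),1),"pos",np.round(o["position"],4),"F",np.round(o["ft_force"],1),"w",round(o["grip_width"],4),"t",o["time"])
E
python3 - <<'E'
from h import *
for k,p in dict(L=(.457,-.2905),M=(.591,-.070),S=(.4575,-.0805)).items():
    print(k,"tip",proj("scene",[*p,.07]).round(1),proj("top",[*p,.07]).round(1),"base",proj("top",[*p,.014]).round(1))
print(R.from_quat(get_obs()["tool_rot"]).as_matrix().round(3))
go(.457,-.2905,.13)
a=cv2.imread("pics/top0.png"); c=[cv2.resize(a[v-20:v+20,u-20:u+20],(260,260),interpolation=cv2.INTER_NEAREST) for u,v in((458,226),(380,179),(383,228))]
b=cv2.imread("pics/scene0.png"); d=[cv2.resize(b[v-20:v+20,u-20:u+20],(260,260),interpolation=cv2.INTER_NEAREST) for u,v in((178,240),(291,238),(260,205))]
cv2.imwrite("pics/bits.png",np.vstack([np.hstack(c),np.hstack(d)]))
E
```

```text
L tip [[172.7 228.9]] [[464.2 225.1]] base [[458.8 225.8]]
M tip [[289.8 226.2]] [[379.8 175.6]] base [[378.  178.3]]
S tip [[258.1 194.5]] [[384.7 225.5]] base [[382.6 226.2]]
[[-0.956  0.     0.294]
 [-0.294 -0.    -0.956]
 [ 0.    -1.     0.   ]]
shift mm [-351.2   92.6 -212.8] pos [ 0.184  -0.5973  0.2226] F [-0.2  0.3  0. ] w 0.0867 t 0.7
```

View pics/bits.png

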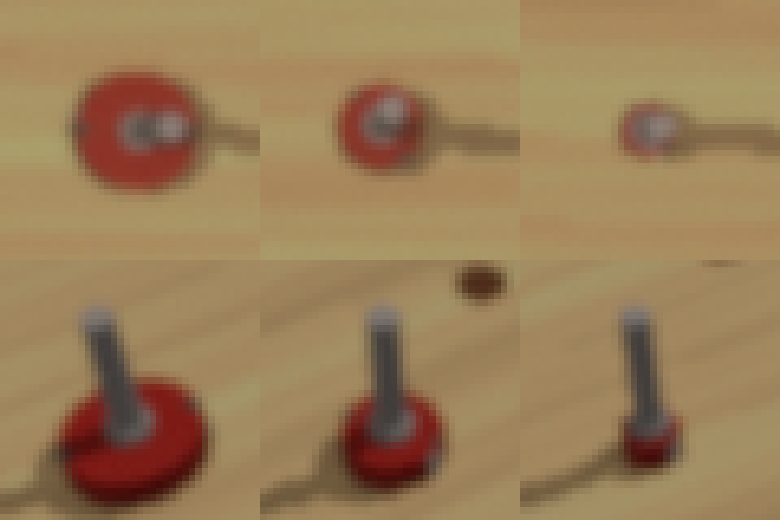

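The reprojected tips agree to under 1 px for large and medium. Small sits about 3 mm lower in x, so I use (0.4545, -0.0805). Moving above the large bit.

Call:
drive_tool([
  [-351, 93, -213, 0, 0, 0, 87],
  [-351, 93, -213, 0, 0, 0, 87],
  [-351, 93, -213, 0, 0, 0, 87],
  [-351, 93, -213, 0, 0, 0, 87],
  [-351, 93, -213, 0, 0, 0, 87],
  [-351, 93, -213, 0, 0, 0, 87],
  [-351, 93, -213, 0, 0, 0, 87],
  [-351, 93, -213, 0, 0, 0, 87],
  [-351, 93, -213, 0, 0, 0, 87],
  [-351, 93, -213, 0, 0, 0, 87],
], newtons=30)

```text
time: 1.7
position: [0.458, -0.2875, 0.1289]
tool_rot: [-0.107, 0.7, -0.698, 0.107]
ft_force: [-0.0, -0.5, -0.3]
grip_width: 0.0872
```

```bash
python3 -c "
from h import *
go(.457,-.2905,.031)"
```

```text
shift mm [ 1.8 97.9  2.7] pos [ 0.458  -0.2875  0.1289] F [-0.  -0.5 -0.3] w 0.0872 t 1.7
```

Call:
drive_tool([
  [0, 30, 0, 0, 0, 0, 50],
  [0, 50, 0, 0, 0, 0, 50],
  [0, 70, 0, 0, 0, 0, 50],
  [0, 85, 0, 0, 0, 0, 50],
  [0, 98, 0, 0, 0, 0, 50],
  [0, 98, 0, 0, 0, 0, 50],
  [0, 98, 0, 0, 0, 0, 50],
])

```text
time: 2.4
position: [0.4567, -0.2912, 0.0318]
tool_rot: [0.105, -0.699, 0.699, -0.105]
ft_force: [0.8, 0.6, -0.2]
grip_width: 0.051
```

```bash
python3 -c "
from h import *
go(.457,-.2905,.031)
im=camera('scene'); cv2.imwrite('pics/g1.png',cv2.resize(im[180:280,120:240],None,fx=5,fy=5,interpolation=2))"
```

```text
shift mm [-0.5  0.8 -0.5] pos [ 0.4567 -0.2912  0.0318] F [ 0.8  0.6 -0.2] w 0.051 t 2.4
```

View pics/g1.png

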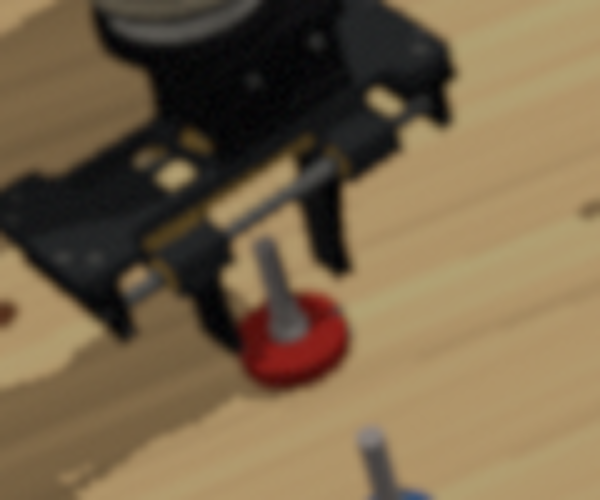

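The crop shows the shank at (270-290, 240-325) roughly midway between the fingers. Closing.

Call:
drive_tool([
  [0, 0, 0, 0, 0, 0, 25],
  [0, 0, 0, 0, 0, 0, 20],
  [0, 0, 0, 0, 0, 0, 16],
  [0, 0, 0, 0, 0, 0, 12],
  [0, 0, 0, 0, 0, 0, 8],
  [0, 0, 0, 0, 0, 0, 8],
  [0, 0, 0, 0, 0, 0, 8],
], newtons=30)

```text
time: 3.15
position: [0.4568, -0.2904, 0.0316]
tool_rot: [0.105, -0.699, 0.699, -0.105]
ft_force: [0.2, -0.6, 0.0]
grip_width: 0.011
```

Call:
drive_tool([
  [0, -5, 0, 0, 0, 0, 8],
  [0, -20, 0, 0, 0, 0, 8],
  [0, -45, 0, 0, 0, 0, 8],
  [0, -75, 0, 0, 0, 0, 8],
  [0, -100, 0, 0, 0, 0, 8],
  [0, -105, 0, 0, 0, 0, 8],
  [0, -105, 0, 0, 0, 0, 8],
])

```text
time: 3.85
position: [0.4568, -0.2904, 0.137]
tool_rot: [0.105, -0.699, 0.7, -0.106]
ft_force: [0.2, -0.6, -3.4]
grip_width: 0.0109
```

```bash
python3 -c "
from h import *
go(.4645,.2855,.137)
im=camera('scene'); cv2.imwrite('pics/g2.png',cv2.resize(im[130:270,100:260],None,fx=4,fy=4,interpolation=2))"
```

```text
shift mm [-1.769e+02 -5.000e-01 -5.481e+02] pos [ 0.4568 -0.2904  0.137 ] F [ 0.2 -0.6 -3.4] w 0.0109 t 3.85
```

View pics/g2.png

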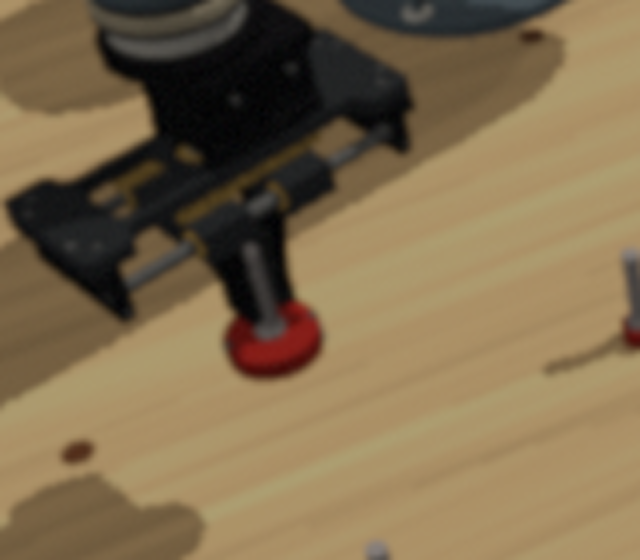

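Large bit is held: opening about 11 mm, force -3.4 N, standing straight at (270,290). Carrying it to the large block.

Call:
drive_tool([
  [-5, 0, -16, 0, 0, 0, 8],
  [-18, 0, -55, 0, 0, 0, 8],
  [-32, 0, -99, 0, 0, 0, 8],
  [-46, 0, -142, 0, 0, 0, 8],
  [-60, 0, -186, 0, 0, 0, 8],
  [-74, 0, -230, 0, 0, 0, 8],
  [-88, 0, -274, 0, 0, 0, 8],
  [-103, 0, -318, 0, 0, 0, 8],
  [-117, 0, -362, 0, 0, 0, 8],
  [-131, 0, -405, 0, 0, 0, 8],
])

```text
time: 4.9
position: [0.4602, 0.1378, 0.1351]
tool_rot: [-0.107, 0.699, -0.699, 0.104]
ft_force: [-0.2, -0.1, -3.6]
grip_width: 0.0111
```

Call:
drive_tool([
  [-14, 0, -43, 0, 0, 0, 8],
  [-27, 0, -83, 0, 0, 0, 8],
  [-36, 0, -111, 0, 0, 0, 8],
  [-42, 0, -130, 0, 0, 0, 8],
  [-46, 0, -143, 0, 0, 0, 8],
  [-46, 0, -143, 0, 0, 0, 8],
  [-46, 0, -143, 0, 0, 0, 8],
])

```text
time: 5.6
position: [0.4635, 0.2848, 0.1357]
tool_rot: [0.106, -0.699, 0.7, -0.105]
ft_force: [-0.3, -0.7, -3.7]
grip_width: 0.0107
```

```bash
python3 -c "
from h import *
go(.4645,.2855,.0376)
im=camera('scene'); cv2.imwrite('pics/g3.png',cv2.resize(im[60:210,310:470],None,fx=4,fy=4,interpolation=2))"
```

```text
shift mm [-1.4 98.1 -0.4] pos [0.4635 0.2848 0.1357] F [-0.3 -0.7 -3.7] w 0.0107 t 5.6
```

View pics/g3.png

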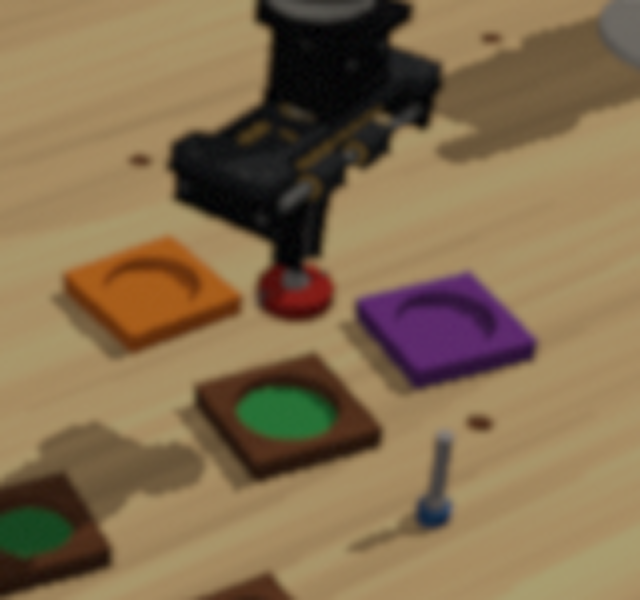

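The bit hangs level above the large block; the recess is at crop px (287,412). Lowering in stages.

Call:
drive_tool([
  [-1, 25, 0, 0, 0, 0, 8],
  [-1, 50, 0, 0, 0, 0, 8],
  [-1, 70, 0, 0, 0, 0, 8],
  [-1, 82, 0, 0, 0, 0, 8],
  [-1, 89, 0, 0, 0, 0, 8],
  [-1, 92, 0, 0, 0, 0, 8],
  [-1, 94, 0, 0, 0, 0, 8],
  [-1, 95, 0, 0, 0, 0, 8],
  [-1, 95, 0, 0, 0, 0, 8],
])

```text
time: 6.55
position: [0.4659, 0.2859, 0.0421]
tool_rot: [-0.105, 0.699, -0.699, 0.106]
ft_force: [0.1, 1.4, -2.5]
grip_width: 0.0112
```

```bash
python3 -c "
from h import *
go(.4645,.2855,.0376)
im=camera('scene'); cv2.imwrite('pics/g4.png',cv2.resize(im[100:220,320:450],None,fx=4,fy=4,interpolation=2))"
```

```text
shift mm [ 1.5  4.5 -0. ] pos [0.4659 0.2859 0.0421] F [ 0.1  1.4 -2.5] w 0.0112 t 6.55
```

View pics/g4.png

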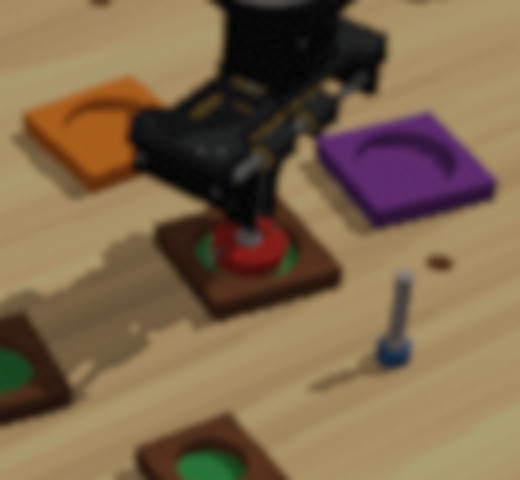

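The head is well inside the recess with green showing all round. Final slow set-down.

Call:
drive_tool([
  [0, 1, 0, 0, 0, 0, 8],
  [0, 2, 0, 0, 0, 0, 8],
  [0, 3, 0, 0, 0, 0, 8],
  [0, 3, 0, 0, 0, 0, 8],
])

```text
time: 7.0
position: [0.4654, 0.2857, 0.0384]
tool_rot: [0.105, -0.699, 0.699, -0.105]
ft_force: [0.1, 0.5, -3.3]
grip_width: 0.0112
```

Call:
drive_tool([
  [0, 1, 0, 0, 0, 0, 8],
  [0, 1, 0, 0, 0, 0, 8],
  [0, 1, 0, 0, 0, 0, 8],
])

```text
time: 7.3
position: [0.4656, 0.2858, 0.0376]
tool_rot: [-0.105, 0.699, -0.699, 0.105]
ft_force: [0.0, -0.3, -1.7]
grip_width: 0.0113
```

Contact is beginning. Half a millimetre more, then release.

Call:
drive_tool([
  [0, 0.5, 0, 0, 0, 0, 8],
  [0, 0.5, 0, 0, 0, 0, 8],
  [0, 0.5, 0, 0, 0, 0, 8],
])

```text
time: 7.6
position: [0.4657, 0.2858, 0.0376]
tool_rot: [-0.105, 0.699, -0.699, 0.105]
ft_force: [-0.9, -0.7, 4.9]
grip_width: 0.0109
```

Call:
drive_tool([
  [0, 0, 0, 0, 0, 0, 13],
  [0, 0, 0, 0, 0, 0, 16],
  [0, 0, 0, 0, 0, 0, 22],
  [0, 0, 0, 0, 0, 0, 40],
  [0, 0, 0, 0, 0, 0, 40],
  [0, 0, 0, 0, 0, 0, 40],
  [0, -30, 0, 0, 0, 0, 40],
  [0, -70, 0, 0, 0, 0, 40],
  [0, -110, 0, 0, 0, 0, 40],
  [0, -110, 0, 0, 0, 0, 40],
])

```text
time: 8.6
position: [0.4693, 0.2872, 0.1522]
tool_rot: [-0.101, 0.7, -0.698, 0.109]
ft_force: [1.3, -0.2, -0.0]
grip_width: 0.04
```

```bash
python3 -c "
from h import *
go(.591,-.0705,.145)"
```

```text
shift mm [-10.9   7.1 377.7] pos [0.4693 0.2872 0.1522] F [ 1.3 -0.2 -0. ] w 0.04 t 8.6
```

Call:
drive_tool([
  [-16, 2, 377, 0, 0, 0, 50],
  [-16, 2, 377, 0, 0, 0, 50],
  [-16, 2, 377, 0, 0, 0, 50],
  [-16, 2, 377, 0, 0, 0, 50],
  [-16, 2, 377, 0, 0, 0, 50],
  [-16, 2, 377, 0, 0, 0, 50],
  [-16, 2, 377, 0, 0, 0, 50],
  [-16, 2, 377, 0, 0, 0, 50],
  [-16, 2, 377, 0, 0, 0, 50],
  [-16, 2, 377, 0, 0, 0, 50],
])

```text
time: 9.6
position: [0.591, -0.0701, 0.1441]
tool_rot: [-0.105, 0.7, -0.699, 0.104]
ft_force: [-0.3, -0.0, 0.2]
grip_width: 0.0502
```

```bash
python3 -c "
from h import *
import h
im=camera('scene')
go(.591,-.0705,.031)
cv2.imwrite('pics/g5.png',cv2.resize(im[90:280,230:460],None,fx=3,fy=3,interpolation=2))"
```

```text
shift mm [ -0.2 113.2   1.7] pos [ 0.5906 -0.0691  0.1442] F [-0.6 -0.3  0.5] w 0.0499 t 9.65
```

View pics/g5.png

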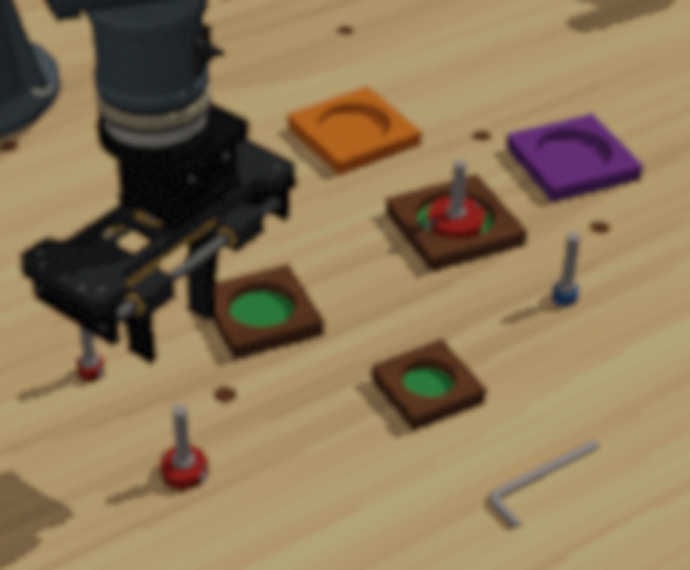

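Large red stands in its recess (crop 455,210). The medium red is untouched at crop (183,465), and the gripper is above it. Descending and gripping.

Call:
drive_tool([
  [0, 30, 1, 0, 0, 0, 50],
  [0, 60, 1, 0, 0, 0, 50],
  [0, 85, 1, 0, 0, 0, 50],
  [0, 103, 1, 0, 0, 0, 50],
  [0, 113, 1, 0, 0, 0, 50],
  [0, 113, 1, 0, 0, 0, 50],
  [0, 113, 1, 0, 0, 0, 50],
])

```text
time: 10.35
position: [0.5923, -0.0701, 0.0325]
tool_rot: [0.105, -0.699, 0.699, -0.106]
ft_force: [-0.1, -0.4, 0.3]
grip_width: 0.0499
```

```bash
python3 -c "
from h import *
im=camera('scene')
go(.591,-.0705,.031)
cv2.imwrite('pics/g6.png',cv2.resize(im[170:270,240:360],None,fx=4,fy=4,interpolation=2))"
```

```text
shift mm [ 1.7  2.  -0.4] pos [ 0.5927 -0.0704  0.033 ] F [ 0.6 -0.   0.3] w 0.0501 t 10.4
```

View pics/g6.png

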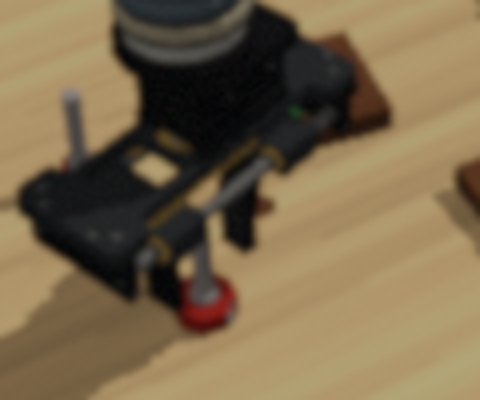

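The shank at (205,270) is between the fingers. Close and lift.

Call:
drive_tool([
  [1, 0, 0, 0, 0, 0, 25],
  [1, 0, 0, 0, 0, 0, 20],
  [1, 0, 0, 0, 0, 0, 16],
  [1, 0, 0, 0, 0, 0, 12],
  [1, 0, 0, 0, 0, 0, 8],
  [1, 0, 0, 0, 0, 0, 8],
  [1, 0, 0, 0, 0, 0, 8],
], newtons=30)

```text
time: 11.1
position: [0.591, -0.071, 0.032]
tool_rot: [-0.105, 0.699, -0.699, 0.105]
ft_force: [0.3, -0.4, -0.2]
grip_width: 0.011
```

Call:
drive_tool([
  [0, -5, 0, 0, 0, 0, 8],
  [0, -20, 0, 0, 0, 0, 8],
  [0, -45, 0, 0, 0, 0, 8],
  [0, -75, 0, 0, 0, 0, 8],
  [0, -100, 0, 0, 0, 0, 8],
  [0, -105, 0, 0, 0, 0, 8],
  [0, -105, 0, 0, 0, 0, 8],
])

```text
time: 11.8
position: [0.5917, -0.0713, 0.1385]
tool_rot: [0.104, -0.699, 0.7, -0.106]
ft_force: [-0.3, 0.3, -1.8]
grip_width: 0.0112
```

```bash
python3 -c "
from h import *
go(.4725,.0735,.137)"
```

```text
shift mm [  71.3    1.1 -173.5] pos [ 0.5917 -0.0713  0.1385] F [-0.3  0.3 -1.8] w 0.0112 t 11.8
```

Call:
drive_tool([
  [8, 1, -20, 0, 0, 0, 8],
  [24, 1, -58, 0, 0, 0, 8],
  [40, 1, -98, 0, 0, 0, 8],
  [54, 1, -132, 0, 0, 0, 8],
  [64, 1, -156, 0, 0, 0, 8],
  [71, 1, -173, 0, 0, 0, 8],
  [71, 1, -173, 0, 0, 0, 8],
  [71, 1, -173, 0, 0, 0, 8],
])

```text
time: 12.6
position: [0.4732, 0.0731, 0.1358]
tool_rot: [0.105, -0.699, 0.699, -0.106]
ft_force: [0.2, -0.8, -1.6]
grip_width: 0.0113
```

```bash
python3 -c "
from h import *
go(.4725,.0735,.038)"
```

```text
shift mm [ 0.7 97.8 -0.7] pos [0.4732 0.0731 0.1358] F [ 0.2 -0.8 -1.6] w 0.0113 t 12.6
```

Call:
drive_tool([
  [0, 25, 0, 0, 0, 0, 8],
  [0, 50, 0, 0, 0, 0, 8],
  [0, 70, 0, 0, 0, 0, 8],
  [0, 82, 0, 0, 0, 0, 8],
  [0, 89, 0, 0, 0, 0, 8],
  [0, 92, 0, 0, 0, 0, 8],
  [0, 94, 0, 0, 0, 0, 8],
  [0, 94, 0, 0, 0, 0, 8],
  [0, 94, 0, 0, 0, 0, 8],
])

```text
time: 13.5
position: [0.4729, 0.0733, 0.0426]
tool_rot: [0.105, -0.699, 0.699, -0.106]
ft_force: [0.0, -0.1, -1.6]
grip_width: 0.0109
```

```bash
python3 -c "
from h import *
go(.4725,.0735,.038)
im=camera('scene'); cv2.imwrite('pics/g7.png',cv2.resize(im[140:240,260:380],None,fx=4,fy=4,interpolation=2))"
```

```text
shift mm [ 0.3  4.6 -0.3] pos [0.4729 0.0733 0.0426] F [ 0.  -0.1 -1.6] w 0.0109 t 13.5
```

View pics/g7.png

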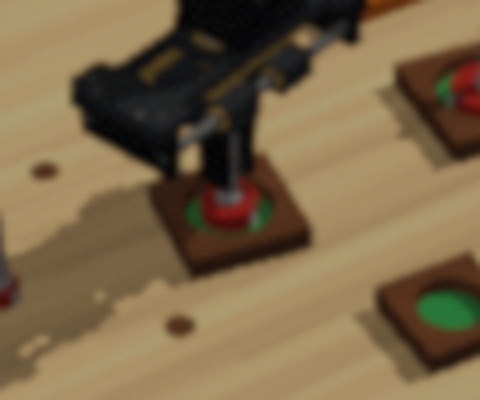

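The medium head (230,203) is inside the recess with green around it. Setting down slowly.

Call:
drive_tool([
  [0, 1, 0, 0, 0, 0, 8],
  [0, 2, 0, 0, 0, 0, 8],
  [0, 3, 0, 0, 0, 0, 8],
  [0, 4, 0, 0, 0, 0, 8],
  [0, 4, 0, 0, 0, 0, 8],
  [0, 4, 0, 0, 0, 0, 8],
])

```text
time: 14.15
position: [0.4723, 0.0733, 0.038]
tool_rot: [-0.105, 0.699, -0.699, 0.105]
ft_force: [-0.3, -0.1, -1.9]
grip_width: 0.0109
```

Call:
drive_tool([
  [0, 0.5, 0, 0, 0, 0, 8],
  [0, 0.5, 0, 0, 0, 0, 8],
  [0, 0.5, 0, 0, 0, 0, 8],
])

```text
time: 14.45
position: [0.4724, 0.0734, 0.0379]
tool_rot: [0.105, -0.699, 0.699, -0.105]
ft_force: [-1.2, 0.0, 4.9]
grip_width: 0.0109
```

Contact at +4.9 N. Release and rise.

Call:
drive_tool([
  [0, 0, 0, 0, 0, 0, 13],
  [0, 0, 0, 0, 0, 0, 16],
  [0, 0, 0, 0, 0, 0, 22],
  [0, 0, 0, 0, 0, 0, 40],
  [0, 0, 0, 0, 0, 0, 40],
  [0, 0, 0, 0, 0, 0, 40],
  [0, -30, 0, 0, 0, 0, 40],
  [0, -70, 0, 0, 0, 0, 40],
  [0, -105, 0, 0, 0, 0, 40],
  [0, -105, 0, 0, 0, 0, 40],
])

```text
time: 15.45
position: [0.4755, 0.0732, 0.1465]
tool_rot: [0.102, -0.698, 0.7, -0.109]
ft_force: [1.2, -0.4, 0.7]
grip_width: 0.0397
```

Call:
drive_tool([
  [0, 0, 0, 0, 0, 0, 50],
  [0, 0, 0, 0, 0, 0, 50],
])

```text
time: 15.65
position: [0.4714, 0.0734, 0.1417]
tool_rot: [-0.106, 0.699, -0.699, 0.104]
ft_force: [-1.0, -0.2, 0.2]
grip_width: 0.0477
```

```bash
python3 -c "
from h import *
go(.4545,-.0810,.143)"
```

```text
shift mm [ 61.6  -1.3 142.6] pos [0.4714 0.0734 0.1417] F [-1.  -0.2  0.2] w 0.0477 t 15.65
```

Call:
drive_tool([
  [62, 0, 143, 0, 0, 0, 50],
  [62, 0, 143, 0, 0, 0, 50],
  [62, 0, 143, 0, 0, 0, 50],
  [62, 0, 143, 0, 0, 0, 50],
  [62, 0, 143, 0, 0, 0, 50],
  [62, 0, 143, 0, 0, 0, 50],
  [62, 0, 143, 0, 0, 0, 50],
])

```text
time: 16.35
position: [0.4546, -0.0799, 0.142]
tool_rot: [-0.106, 0.7, -0.699, 0.105]
ft_force: [0.0, -0.6, -0.9]
grip_width: 0.0501
```

```bash
python3 -c "
from h import *
go(.4545,-.0810,.031)"
```

```text
shift mm [  0.3 111.    1.2] pos [ 0.4546 -0.0799  0.142 ] F [ 0.  -0.6 -0.9] w 0.0501 t 16.35
```

Call:
drive_tool([
  [0, 30, 1, 0, 0, 0, 50],
  [0, 60, 1, 0, 0, 0, 50],
  [0, 85, 1, 0, 0, 0, 50],
  [0, 102, 1, 0, 0, 0, 50],
  [0, 111, 1, 0, 0, 0, 50],
  [0, 111, 1, 0, 0, 0, 50],
  [0, 111, 1, 0, 0, 0, 50],
])

```text
time: 17.05
position: [0.4559, -0.082, 0.0319]
tool_rot: [0.106, -0.699, 0.699, -0.106]
ft_force: [-0.3, 0.2, 0.2]
grip_width: 0.05
```

```bash
python3 -c "
from h import *
im=camera('scene')
go(.4545,-.0810,.031)
cv2.imwrite('pics/g8.png',cv2.resize(im[140:240,205:325],None,fx=4,fy=4,interpolation=2))"
```

```text
shift mm [ 1.1  1.2 -1.7] pos [ 0.4561 -0.0823  0.0322] F [0.5 0.  0.3] w 0.0502 t 17.1
```

View pics/g8.png

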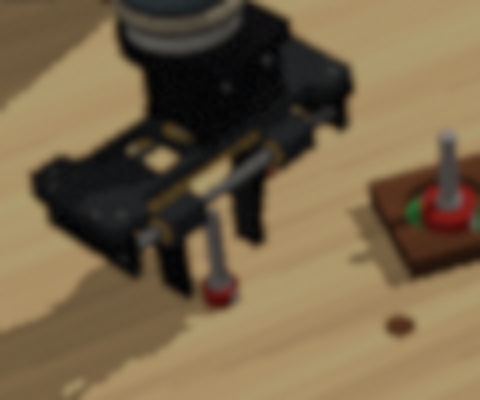

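The small shank (215,255) is midway between the fingers, and the medium bit stands in its block at (448,200). Close and lift.

Call:
drive_tool([
  [0, 0, 0, 0, 0, 0, 25],
  [0, 0, 0, 0, 0, 0, 20],
  [0, 0, 0, 0, 0, 0, 16],
  [0, 0, 0, 0, 0, 0, 12],
  [0, 0, 0, 0, 0, 0, 8],
  [0, 0, 0, 0, 0, 0, 8],
  [0, 0, 0, 0, 0, 0, 8],
], newtons=30)

```text
time: 17.8
position: [0.4554, -0.0825, 0.0315]
tool_rot: [-0.105, 0.699, -0.699, 0.105]
ft_force: [-0.7, -0.2, 1.5]
grip_width: 0.0113
```

Call:
drive_tool([
  [0, -5, 0, 0, 0, 0, 8],
  [0, -20, 0, 0, 0, 0, 8],
  [0, -45, 0, 0, 0, 0, 8],
  [0, -75, 0, 0, 0, 0, 8],
  [0, -100, 0, 0, 0, 0, 8],
  [0, -105, 0, 0, 0, 0, 8],
  [0, -105, 0, 0, 0, 0, 8],
])

```text
time: 18.5
position: [0.4559, -0.0827, 0.1373]
tool_rot: [0.105, -0.699, 0.7, -0.106]
ft_force: [-0.8, 0.1, -0.7]
grip_width: 0.0112
```

```bash
python3 -c "
from h import *
go(.6222,.1383,.137)"
```

```text
shift mm [-224.     0.4 -162.3] pos [ 0.4559 -0.0827  0.1373] F [-0.8  0.1 -0.7] w 0.0112 t 18.5
```

Call:
drive_tool([
  [-13, 0, -10, 0, 0, 0, 8],
  [-45, 0, -33, 0, 0, 0, 8],
  [-80, 0, -58, 0, 0, 0, 8],
  [-116, 0, -84, 0, 0, 0, 8],
  [-152, 0, -110, 0, 0, 0, 8],
  [-184, 0, -133, 0, 0, 0, 8],
  [-208, 0, -151, 0, 0, 0, 8],
  [-224, 0, -162, 0, 0, 0, 8],
  [-224, 0, -162, 0, 0, 0, 8],
  [-224, 0, -162, 0, 0, 0, 8],
])

```text
time: 19.5
position: [0.6203, 0.1381, 0.1344]
tool_rot: [0.107, -0.699, 0.699, -0.104]
ft_force: [-0.1, 0.2, -0.5]
grip_width: 0.0107
```

```bash
python3 -c "
from h import *
go(.6222,.1383,.0375)"
```

```text
shift mm [-2.3 96.9  0.4] pos [0.6203 0.1381 0.1344] F [-0.1  0.2 -0.5] w 0.0107 t 19.5
```

Call:
drive_tool([
  [-1, 25, 0, 0, 0, 0, 8],
  [-1, 50, 0, 0, 0, 0, 8],
  [-1, 70, 0, 0, 0, 0, 8],
  [-1, 82, 0, 0, 0, 0, 8],
  [-1, 89, 0, 0, 0, 0, 8],
  [-1, 92, 0, 0, 0, 0, 8],
  [-1, 94, 0, 0, 0, 0, 8],
  [-1, 94, 0, 0, 0, 0, 8],
  [-1, 94, 0, 0, 0, 0, 8],
])

```text
time: 20.4
position: [0.6234, 0.1386, 0.0433]
tool_rot: [0.105, -0.699, 0.699, -0.106]
ft_force: [0.4, 0.2, -1.2]
grip_width: 0.0113
```

```bash
python3 -c "
from h import *
go(.6222,.1383,.0375)
im=camera('scene'); cv2.imwrite('pics/g9.png',cv2.resize(im[160:260,310:430],None,fx=4,fy=4,interpolation=2))"
```

```text
shift mm [ 1.2  5.8 -0.1] pos [0.6234 0.1386 0.0433] F [ 0.4  0.2 -1.2] w 0.0113 t 20.4
```

View pics/g9.png

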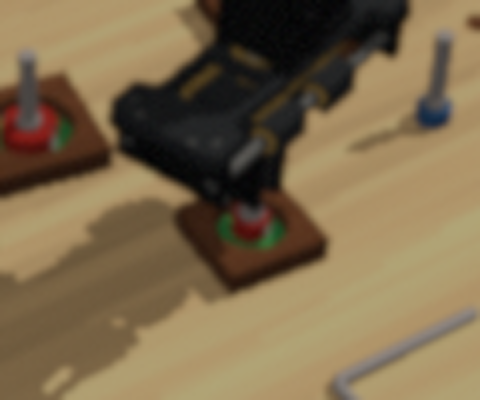

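The small head (252,222) is inside its recess with green on both sides. Final lowering.

Call:
drive_tool([
  [0, 1, 0, 0, 0, 0, 8],
  [0, 2, 0, 0, 0, 0, 8],
  [0, 3, 0, 0, 0, 0, 8],
  [0, 4, 0, 0, 0, 0, 8],
  [0, 4, 0, 0, 0, 0, 8],
  [0, 4, 0, 0, 0, 0, 8],
])

```text
time: 21.05
position: [0.6228, 0.1385, 0.0384]
tool_rot: [-0.105, 0.699, -0.699, 0.105]
ft_force: [0.2, -0.6, -1.5]
grip_width: 0.0108
```

Call:
drive_tool([
  [0, 0.7, 0, 0, 0, 0, 8],
  [0, 0.7, 0, 0, 0, 0, 8],
  [0, 0.7, 0, 0, 0, 0, 8],
])

```text
time: 21.35
position: [0.6228, 0.1385, 0.0378]
tool_rot: [0.105, -0.699, 0.699, -0.105]
ft_force: [0.0, -0.0, 0.3]
grip_width: 0.0111
```

Call:
drive_tool([
  [0, 0.5, 0, 0, 0, 0, 8],
  [0, 0.5, 0, 0, 0, 0, 8],
  [0, 0.5, 0, 0, 0, 0, 8],
])

```text
time: 21.65
position: [0.623, 0.1385, 0.0376]
tool_rot: [0.105, -0.699, 0.699, -0.105]
ft_force: [-0.3, -0.0, 1.8]
grip_width: 0.011
```

Call:
drive_tool([
  [0, 0, 0, 0, 0, 0, 13],
  [0, 0, 0, 0, 0, 0, 16],
  [0, 0, 0, 0, 0, 0, 22],
  [0, 0, 0, 0, 0, 0, 40],
  [0, 0, 0, 0, 0, 0, 40],
  [0, 0, 0, 0, 0, 0, 40],
  [0, -30, 0, 0, 0, 0, 40],
  [0, -70, 0, 0, 0, 0, 40],
  [0, -110, 0, 0, 0, 0, 40],
  [0, -130, 0, 0, 0, 0, 40],
])

```text
time: 22.65
position: [0.6248, 0.1387, 0.1712]
tool_rot: [0.103, -0.699, 0.699, -0.107]
ft_force: [0.6, -0.3, 0.1]
grip_width: 0.0398
```

Call:
drive_tool([
  [80, 0, 300, 0, 0, 0, 40],
  [80, 0, 300, 0, 0, 0, 40],
  [80, 0, 300, 0, 0, 0, 40],
  [80, 0, 300, 0, 0, 0, 40],
  [80, 0, 300, 0, 0, 0, 40],
  [80, 0, 300, 0, 0, 0, 40],
  [80, 0, 300, 0, 0, 0, 40],
  [80, 0, 300, 0, 0, 0, 40],
])

```text
time: 23.45
position: [0.6345, -0.1741, 0.1671]
tool_rot: [0.104, -0.699, 0.699, -0.104]
ft_force: [-0.7, 0.7, 0.1]
grip_width: 0.0395
```

```bash
python3 -c "
from h import *
b=camera('top'); a=camera('scene')
cv2.imwrite('pics/end.png',np.vstack([cv2.resize(a[90:320,150:450],(780,598),interpolation=2)]))
cv2.imwrite('pics/endtop.png',cv2.resize(b[100:310,180:480],(780,546),interpolation=2))"
```

```text
(no output)
```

View pics/end.png

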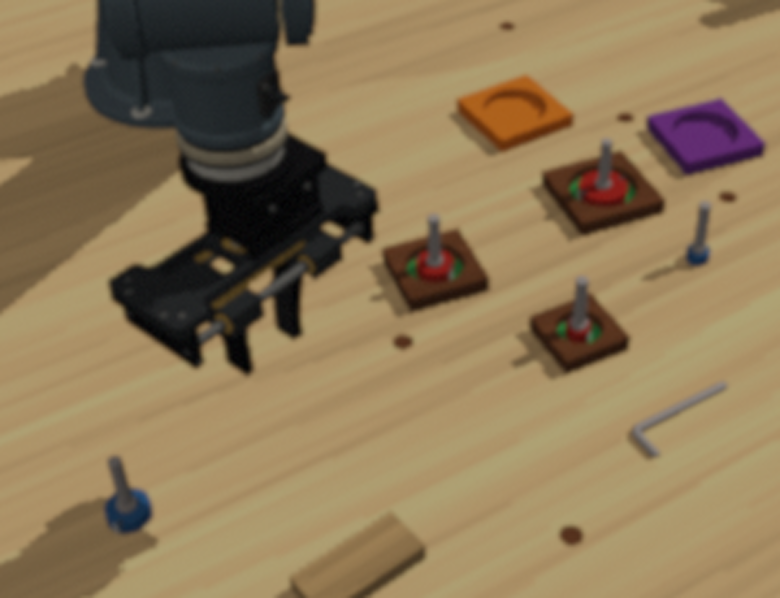

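View pics/endtop.png

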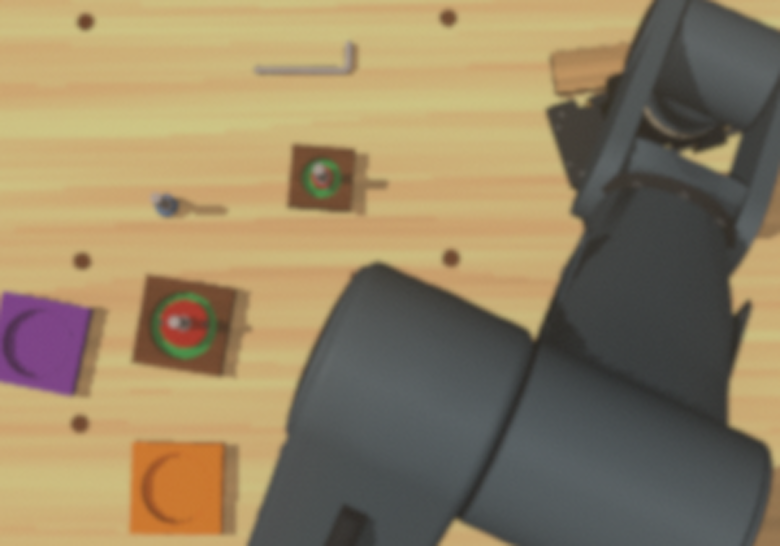

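All three reds stand upright and centred in their recesses: scene crop (603,185) large, (435,260) medium, (580,325) small. The blue bits, hex key and offcut are where they were. Handing in.

```bash
python3 -c "
from rig import *
print(hand_in())"
```

```text
the job is handed in; nothing more can be done
None
```

The three red router bits are put away, each shank up in the recess of the block of its own size, and the job is handed in at about 23.5 s of the 80 s.

- **Setting down:** I lowered each bit until the wrist force showed contact with the floor: about 5 N for large and medium, 2 N for small. Only then did I open the fingers.
- **Last checks:** the final scene view shows all three bits upright. The top view shows green all round the large and small heads. The medium block was hidden by the arm there, so its placing is confirmed from the scene camera only.
- **Left alone:** in the scene view the blue bits, hex key and offcut showed no visible change by eye; I did not measure them again. The arm ended clear of everything, about 17 cm up.
- **One disagreement:** the two cameras differed by about 3 mm on where the small bit stood. I used a middle value, and the grasp was centred.

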